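# Free a seized fuse carrier from under its bayonet cover

### The job

On the power module, press the bayonet cover down, turn it a quarter turn counter-clockwise and lift it off; put it in the wide bay of the parts tray. The fuse carrier underneath is seized in its socket: work it out by twisting it back and forth while pulling gently, so that the module, which stands loose, is not lifted, tipped or dragged, and put the carrier in the tray's narrow bay. Leave everything else on the bench where it is.

Things in the scene. Friction and masses are not known exactly. Their poses are not given: they have to be found in the camera images.
- unit: power module: grey metal box 160 (x) x 170 (y) x 60 mm high, 3.7 kg, standing loose on the mat, not fastened. Origin: centre of its underside, z up. Three cooling fins, 24 mm high, stand on its top along the +x edge (x = 60 to 78 mm, y = -75 to 75 mm). The covered port is at the centre of its top.
- port (a point): point on the unit's top face (60 mm above the bench) on the axis of the socket; the unit's axes. Two steel bayonet keepers, 18.5 mm high, stand opposite each other on the unit's +x and -x sides of it, 26 to 38 mm from the axis. The cover, and under it the carrier, are centred on this axis.
- cover: bayonet cover: grey plastic cup upside down over the port, 48 mm diameter, 61 mm high, 90 g; on its closed end stands a flat grip bar (28 mm along its x, 12 mm thick along y, 34 mm high). Two lugs at the rim towards its +x and -x, reaching 33.5 mm from the axis. Mounted, its axes are the unit's. Origin: centre of its rim plane, 9.5 mm above the unit's top when mounted.
- cover_center (a point): the cover's middle: on its axis, 47.5 mm above the rim (whole height 95 mm). A spring of 6 N holds it up. To free it: press straight down 4.5 to 6 mm (about 8 N; stop at 6 mm), so that the lugs dip under the keepers' teeth, turn counter-clockwise seen from above (lugs clear of the keepers from 60 to 140 degrees), lift straight up at least 65 mm to clear the carrier inside.
- cover_grip (a point): point to grip on the cover's bar: on its axis, 84 mm above the rim, 23 mm above the cup's closed end and 11 mm below the bar's top; the cover's axes.
- carrier: seized fuse carrier, under the cover at the start: steel stem 16 mm diameter, 22 mm long, in the socket; steel collar 26 mm diameter, 6 mm high, resting on the unit's top; 18 mm neck; on top a flat black grip bar (28 mm along its x, 12 mm thick along y, 32 mm high), at any angle up to 0.7 rad from the unit's x. 110 g, heavy below: it can stand on its stem. Origin: centre of the collar's underside.
- carrier_center (a point): the carrier's middle: on its axis, 41 mm above the stem's end, 19 mm above the collar's underside (whole height 82 mm). Dry friction of 40 to 65 N holds the stem: a straight pull of over 30 N lifts the whole unit, and then it turns along. Friction acts against the sliding direction, so while the stem is twisted (about 0.4 N m) it draws up easily.
- carrier_grip (a point): point to grip on the carrier: middle of its bar, on the axis, 44 mm above the collar's underside, 66 mm above the stem's end; the carrier's axes. Twist about 0.7 rad each way, back and forth, raising it 1 to 2 mm per rad of twist (never while the twist stands still; one long turn is not enough). The grip on the stem ends when it is raised 17 mm; it leaves the hole at 22 mm.
- tray: open aluminium parts tray, fixed, 170 (x) x 120 (y) x 38 mm high, walls 3 mm, floor 4 mm thick; origin: centre of its underside. A wall across it at x = 29 mm divides it into a wide bay (towards -x) and a narrow bay (towards +x).
- wide_bay (a point): centre of the floor of the tray's wide bay (inside 110 x 114 mm), 4 mm above the bench; the tray's axes.
- narrow_bay (a point): centre of the floor of the tray's narrow bay (inside 52 mm along the tray's x, 114 mm along y), 4 mm above the bench; the tray's axes.
- spray: white plastic bottle, 52 mm diameter, 180 mm tall, standing (origin: centre of its underside). Bystander.
- jar: amber glass jar with steel lid, 58 mm diameter, 75 mm tall, standing (origin: centre of its underside). Bystander.
- spool: grey solder spool, 56 mm diameter, 50 mm tall, standing on its flange (origin: centre of its underside). Bystander.
- mug: white ceramic mug, 80 mm diameter, 95 mm tall, handle towards its +y (origin: centre of its underside). Bystander.
- carton: small closed cardboard box 85 x 60 x 45 mm (origin: centre of its underside). Bystander.
- driver: screwdriver with black handle lying flat along its x axis, handle towards -x. Bystander.
- spanner: steel open-ended wrench lying flat along its x axis. Bystander.
Not all that is in view belongs to the job. Leave any purple or red look-alike of the cover alone.

How it is judged (in metres and radians):
On the way, in this order (a step that is already met when the one before it is completed fails the run):
1. the cover is lifted clear of the carrier (z of cover_center in the frame of unit above 0.17 m and z of carrier_center in the frame of unit below 0.09 m), for 0.1 s.
2. the carrier is drawn out of its socket (z of carrier_center in the frame of port above 0.042 m), for 0.1 s.
At the end, for the whole second after the job is handed in: the cover rests in the wide bay of the tray and the carrier in the narrow bay (centre of each over its own bay, cover centre below 75 mm and carrier centre below 65 mm above the bench), both let go and at rest (x of cover_center in the frame of wide_bay between -0.055 and 0.055 m and y of cover_center in the frame of wide_bay between -0.057 and 0.057 m and height (world z) of cover_center below 0.075 m and x of carrier_center in the frame of narrow_bay between -0.03 and 0.03 m and y of carrier_center in the frame of narrow_bay between -0.06 and 0.06 m and height (world z) of carrier_center below 0.065 m and linear speed of each of cover, carrier below 0.02 m/s); the robot touches nothing.
It fails at once if the module is lifted or dragged by more than 15 mm, or tipped by more than 0.08 rad (distance of unit from where it was at the start of the episode above 0.015 m or angle between unit's own z axis and vertical above 0.08 rad).
It fails at once if a bystander is moved by more than 30 mm (distance of any of spray, jar, spool, mug, carton, driver, spanner from where it was at the start of the episode above 0.03 m).
It also fails if it takes over 72 s, if anything falls off the work surface, if the arm or the gripper's body presses on something with over 40 N, if the wrist force passes 120 N, or if a joint passes its speed limit or range.

### The arm

A 6-joint arm with a two-finger parallel gripper is mounted at the origin on the work surface. World frame = base frame: x ahead of the robot, y to its left, z up, the work surface at z = 0. Lengths are in mm, angles in rad, forces in N, time in s.
With the tool pointing down it reaches from about 150 to 775 mm from the base axis. Payload 6.1 kg.
Tool frame: the origin (TCP) lies at the very end of the fingers, on their centre line; the grasp point (between the pads) lies 19 mm behind it; z points along the fingers, y is the direction in which the jaws open and shut (so a half turn about z gives the same grasp; the last joint's range is limited). The gripper opens to 85 mm and grips with 20 to 120 N. Pads are 22 mm wide; open, the fingers measure 114 mm over their backs; the gripper's body (76 mm by 85 mm) begins 54 mm behind the grasp point. The pads swing forward as they close: fully open they stand 13 mm farther back than shut.
Start: joints at [-1.147, 0.126, -0.04, 1.405, 0, 1.571], TCP at [215.886, -478.541, 231.295] pointing down, gripper open.
Joint ranges: [-2.72, 2.72], [-0.95, 1.95], [-1.27, 1.35], [-1.78, 2.02], [-1.46, 1.47], [-3.14, 3.14]. Speed limits (rad/s): [2.39, 2.39, 3.01, 3.14, 3.14, 3.14].

### API

Orientations are given as a rotation vector (axis times angle).
In Python, from plant import status, get_image, get_calibration, bot gives the robot as it stands.
- The arm moves only by the tool move_arm, never from a script. Its argument "increments" is a list that holds one entry, the list of rows, each a list of 5 numbers: the shift along the tool's x, y, z in m, then the turn about the tool's z in rad, then the opening in per cent of the stroke, from 0 (shut) to 100 (fully open). A call has 1 to 8 rows; each row is the pose to reach, as a shift and turn from the pose commanded when the call began, along the tool's axes at that moment; what a row does not reach only later rows make up. A row lasts 1/8 s, in which the tool goes at most 62.5 mm and 10.7 degrees, less where a joint would pass 70% of its speed; a pose out of reach is approached as far as the arm can. A call with a gripper value outside its range is refused whole. The fingers move at their own pace and stop on an object; "newtons" is the grip in N (left out, the last holds). Time passes only in rows, so rows that repeat a pose let the fingers close. It gives the time, the measured TCP pose, the force and the opening at its end, in the units of the state.
- status.get_obs(): the state, without advancing time (a new reading comes with each control period).
- get_image(name): name is "scene" or "side" or "wrist"; returns (picture, depth): 480x640x3 uint8, blue, green, red; 480x640 float32, mm along the optical axis (not along the pixel's ray), 0 where there is no reading.
- get_calibration(name): a dict with "fov_y" (degrees; the focal length in pixels is half the picture's height over the tangent of half this angle, whatever the lens; pixels are square), "cx", "cy" (the principal point, pixels), "k1" (the pictures are not rectified: a ray, as slopes to the right and down, at radius r is drawn at 1 + k1 r^2 times it, then the intrinsics apply), "rvec" (rotation vector, rad) and "tvec" (3), from world to camera coordinates, as OpenCV has them. Camera axes: x right, y down, z forward; pixel columns grow to the right and rows downward; lengths in mm; the calibration is good to about 2 mm. A picture is of the moment at which its call begins: read the wrist's pose just before it. get_calibration takes no time and is no camera call; for the wrist camera it gives the pose at the moment of the call.
- bot.close_job(): hands the job in, once; it reports no verdict.
The state is a dict: "time": time; "joints": joint angles; "joint_vel": joint speeds; "joint_torque": joint torques, N m; "position": TCP position; "ee_rot": TCP orientation; "force": force on the tool from outside, world axes, zero at the start; "wrist_torque": the same for the moment, N m; "opening": finger opening in mm.
Only numpy, scipy, OpenCV 4.12 (cv2) and the standard library are available. Lean on these libraries where they do the work, as an engineer would, in place of code of your own. Each camera call takes 0.05 s, during which the arm holds its last target.

## Working session

There is one attempt and no reset: what is moved stays moved. The work goes in short steps, Python scripts to look and compute and a tool call to move; the robot and the scene stay as the last step left them, time stands still between calls to the robot, and variables do not carry over. Pictures are saved under pics/ and viewed, and the job is handed in when it is done.

Besides the shell and the picture viewer there is one more tool, called after "Request:" as a command line: name --argument value ..., lists and objects as JSON in quotes. move_arm: Moves the arm, as the interface text tells. Its arguments: {"type":"object","properties":{"increments":{"type":"array"},"newtons":{"type":"number"}},"required":["increments"]}

```bash
ls -a; mkdir -p pics; python3 - <<'E'
from plant import status,get_image,get_calibration,bot
import cv2,numpy as np
print(status.get_obs())
for n in ["scene","side","wrist"]:
    c=get_calibration(n);print(n,c)
    p,d=get_image(n);cv2.imwrite(f"pics/{n}0.png",p);np.save(f"pics/{n}0.npy",d)
    import pickle;pickle.dump(c,open(f"pics/{n}0.pkl","wb"))
E
```

```text
.
..
pics
{'time': 0.0, 'joints': array([-1.14698249e+00,  1.26384394e-01, -4.06591538e-02,  1.40542597e+00,
        1.65999073e-05,  1.57078332e+00]), 'joint_vel': array([-0.00143415,  0.00164982, -0.00079418, -0.00157186, -0.00046585,
        0.00053824]), 'joint_torque': array([ 1.54406989e-04, -4.35918653e+01,  3.52920628e+01,  1.73145410e-02,
       -8.23417759e-05, -6.48557304e-06]), 'position': array([ 215.72371468, -478.14704735,  230.5027782 ]), 'ee_rot': array([-3.06971339e+00, -6.60429205e-01,  5.27000439e-04]), 'force': array([-0.22361917,  0.31064378, -0.43331971]), 'wrist_torque': array([-0.0016931 , -0.02593611,  0.06160699]), 'opening': 84.94404495729293}
scene {'fov_y': 44.494866172645104, 'cx': 327.8557587971288, 'cy': 250.03000642272673, 'k1': -0.08824178377055097, 'rvec': array([ 0.89957326,  2.73338546, -0.77139098]), 'tvec': array([ 472.30494745, -219.70666796, 1541.42449122])}
side {'fov_y': 50.20600653780064, 'cx': 313.971571799409, 'cy': 232.64692080024787, 'k1': -0.008315637969138366, 'rvec': array([ 2.07257272, -0.0957791 ,  0.07296696]), 'tvec': array([-585.95521254,  116.57813658, 1395.74005214])}
wrist {'fov_y': 71.8027989324078, 'cx': 322.38034537651816, 'cy': 236.53575506569854, 'k1': -0.05582022711799447, 'rvec': array([-2.44362782,  1.5793379 ,  0.21451561]), 'tvec': array([-524.13811325,  -32.74568617,  377.37006497])}
```

View pics/scene0.png

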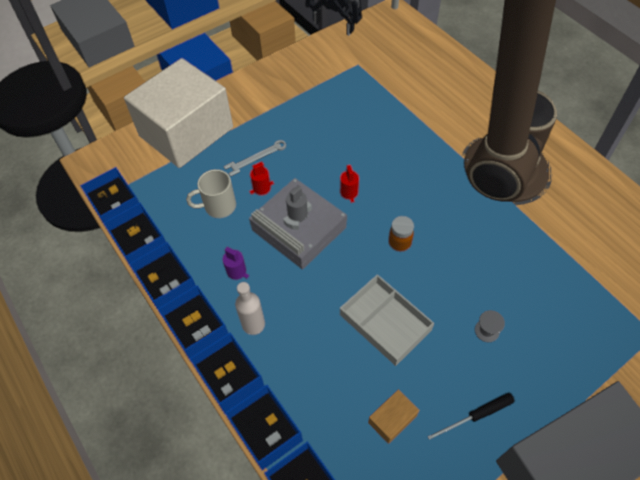

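View pics/side0.png

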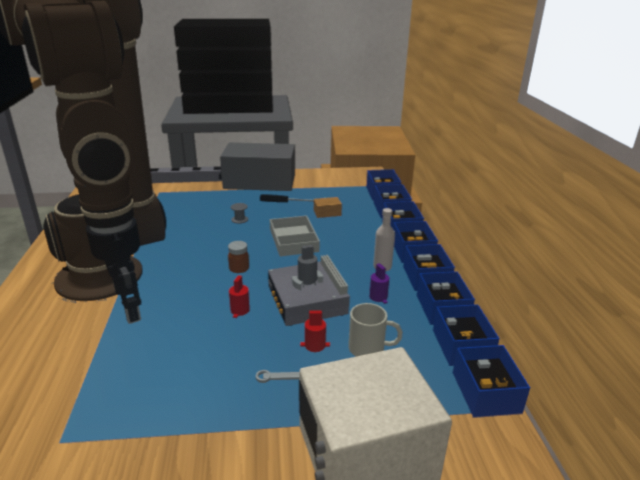

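View pics/wrist0.png

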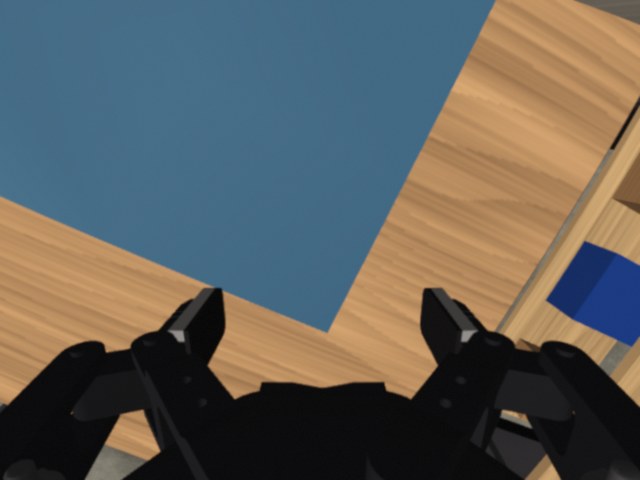

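The scene view shows the grey cover on the module at (297,205). Possible look-alikes are red at (261,180), red at (349,184) and purple at (234,263). The tray is at (387,318), the jar at (401,233), the spray at (250,310) and the mug at (216,194). By the description I choose the grey one standing on the grey module, and check it in a close crop.

```bash
cat > h.py <<'E'
import numpy as np,cv2,pickle
def K(c):
    f=240/np.tan(np.radians(c["fov_y"])/2); return np.array([[f,0,c["cx"]],[0,f,c["cy"]],[0,0,1]]),np.array([c["k1"],0,0,0,0.])
def ray(c,uv):
    k,d=K(c); n=cv2.undistortPoints(np.array(uv,float).reshape(-1,1,2),k,d).reshape(-1,2)
    R=cv2.Rodrigues(c["rvec"])[0]; o=-R.T@c["tvec"]
    return o,np.c_[n,np.ones(len(n))]@R, n
def plane(c,uv,z):
    o,D,_=ray(c,uv); s=(z-o[2])/D[:,2]; return o+s[:,None]*D
def proj(c,P):
    k,d=K(c); return cv2.projectPoints(np.array(P,float).reshape(-1,3),c["rvec"],c["tvec"],k,d)[0].reshape(-1,2)
def depthpts(c,dm):
    v,u=np.mgrid[0:480,0:640]; o,D,n=ray(c,np.c_[u.ravel(),v.ravel()])
    return (o+D*dm.ravel()[:,None]).reshape(480,640,3)
def load(n): return cv2.imread(f"pics/{n}.png"),np.load(f"pics/{n}.npy"),pickle.load(open(f"pics/{n}.pkl","rb"))
def snap(n,tag):
    from plant import get_image,get_calibration
    c=get_calibration(n);p,d=get_image(n)
    cv2.imwrite(f"pics/{tag}.png",p);np.save(f"pics/{tag}.npy",d);pickle.dump(c,open(f"pics/{tag}.pkl","wb"))
    return p,d,c
E
python3 - <<'E'
from h import *
p,d,c=load("scene0")
a=cv2.resize(p[170:290,230:370],None,fx=4,fy=4,interpolation=cv2.INTER_CUBIC);cv2.imwrite("pics/cropA.png",a)
a=cv2.resize(p[265:375,325:445],None,fx=5,fy=5,interpolation=cv2.INTER_CUBIC);cv2.imwrite("pics/cropB.png",a)
P=depthpts(c,d)
# box edges from depth: top points z in 55..64 near unit
m=(abs(P[...,2]-60)<4)&(d>0); v,u=np.mgrid[0:480,0:640]
m&=(u>240)&(u<355)&(v>170)&(v<275)
q=P[m][:,:2].astype(np.float32);print(len(q),cv2.minAreaRect(q))
mt=(P[...,2]>30)&(P[...,2]<45)&(u>330)&(u<440)&(v>265)&(v<372)
q=P[mt][:,:2].astype(np.float32);print(len(q),cv2.minAreaRect(q))
m=(P[...,2]>140)&(u>270)&(u<320)&(v>170)&(v<275)
print(m.sum(),P[m].mean(0),P[m].max(0),cv2.minAreaRect(P[m][:,:2].astype(np.float32)))
E
```

```text
2667 ((550.315185546875, -160.84210205078125), (273.6272888183594, 259.22808837890625), 52.655372619628906)
723 ((541.399658203125, 154.90676879882812), (124.3245849609375, 173.4022216796875), 7.36447811126709)
154 [633.75453611 -31.34862994 353.53648613] [ 960.35341034  523.1982246  1204.70635031] ((761.567626953125, 172.51654052734375), (805.7639770507812, 26.79539680480957), 58.54838562011719)
```

View pics/cropA.png

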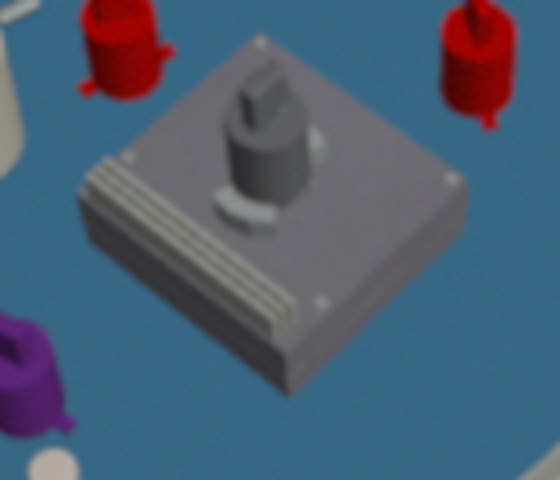

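View pics/cropB.png

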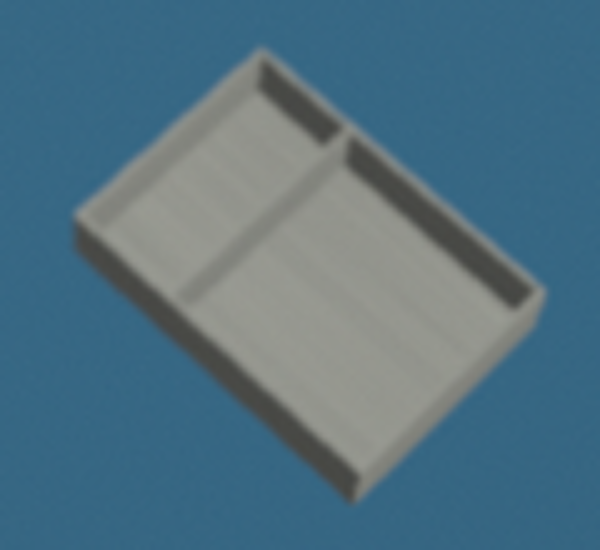

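The close crop shows the grey cup with its upright grip bar on the grey box, with two steel keepers beside it and the fins on the lower left. So the choice is right. Next I measure the corners.

```bash
python3 - <<'E'
from h import *
p,d,c=load("scene0")
uc=np.array([(258,36),(467,182),(288,347),(79,191)])/4+[230,170]
U=plane(c,uc,60);print(U.round(1)); 
for i in range(4): print(np.linalg.norm(U[i]-U[(i+1)%4]).round(1),end=' ')
print('ctr',U.mean(0))
e=[U[3]-U[0],U[2]-U[1]];print('angle +x',[np.arctan2(x[1],x[0]) for x in e],'y',[np.arctan2(x[1],x[0]) for x in (U[0]-U[1],U[3]-U[2])])
tc=np.array([(262,46),(547,292),(355,478),(75,215)])/5+[325,265]
T=plane(c,tc,38);print(T.round(1));
for i in range(4): print(np.linalg.norm(T[i]-T[(i+1)%4]).round(1),end=' ')
print('ctr',T.mean(0),[np.degrees(np.arctan2(x[1],x[0])) for x in (T[0]-T[1],T[3]-T[2],T[3]-T[0],T[2]-T[1])])
dv=plane(c,np.array([(345,132),(187,300)])/5+[325,265],38);print('div',dv)
# cover bar top: crop corners
b=plane(c,np.array([(272,62),(287,72),(258,98),(241,90)])/4+[230,170],60+9.5+95);print('bar',b.round(1),b.mean(0))
# side view of cover
p,d,c=load("side0")
a=cv2.resize(p[235:330,255:365],None,fx=6,fy=6,interpolation=cv2.INTER_CUBIC);cv2.imwrite("pics/cropC.png",a)
E
```

```text
[[ 497.5 -259.2   60. ]
 [ 460.4  -94.9   60. ]
 [ 610.9  -64.8   60. ]
 [ 648.8 -226.9   60. ]]
168.5 153.5 166.5 154.7 ctr [ 554.3969535  -161.46407151   60.        ]
angle +x [np.float64(0.21036297526608133), np.float64(0.19674691491316365)] y [np.float64(-1.3484799155283844), np.float64(-1.3408656373392749)]
[[493.   63.7  38. ]
 [470.1 232.8  38. ]
 [591.4 248.6  38. ]
 [612.3  81.   38. ]]
170.6 122.3 168.9 120.6 ctr [541.68966026 156.55449246  38.        ] [np.float64(-82.28355455746966), np.float64(-82.88658646373291), np.float64(8.240069418897658), np.float64(7.4032644304624995)]
div [[490.73525431 120.14744669  38.        ]
 [597.82745147 142.44182204  38.        ]]
bar [[ 543.9 -168.   164.5]
 [ 541.2 -157.2  164.5]
 [ 564.4 -152.1  164.5]
 [ 568.8 -162.2  164.5]] [ 554.60057978 -159.87513306  164.5       ]
```

View pics/cropC.png

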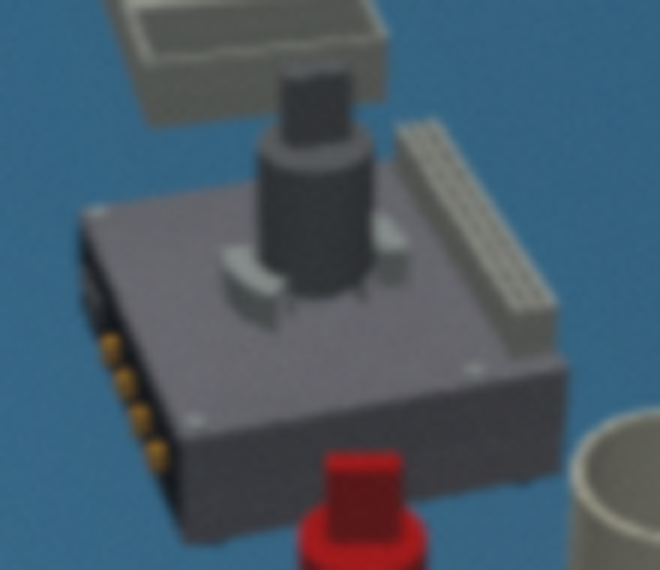

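```bash
python3 - <<'E'
from h import *
from plant import status
o=status.get_obs()
c=load("wrist0")[2]
R=cv2.Rodrigues(c["rvec"])[0];cam=-R.T@c["tvec"]
Rt=cv2.Rodrigues(o["ee_rot"])[0]
print('tool axes',Rt.round(3).tolist())
print('cam in tool',Rt.T@(cam-o["position"]),'fwd in tool',Rt.T@R[2],'right',Rt.T@R[0])
p,d,cs=load("scene0")
for n,uv,z in [("spray top",(241,288),180),("spray base",(254,328),0),("jar",(402,222),75),("spool",(490,318),50),("red1",(261,167),95),("red2",(349,169),95),("purple",(232,250),95),("mug",(215,178),95),("carton",(395,412),45)]:
    print(n,plane(cs,[uv],z)[0].round(0))
t=np.array([555,-161,300.])
print(Rt.T@(t-o["position"]))
E
```

```text
tool axes [[0.912, 0.411, -0.001], [0.411, -0.912, 0.001], [-0.0, -0.001, -1.0]]
cam in tool [  67.94402864   -0.20397392 -141.18630633] fwd in tool [-2.64748382e-01 -2.65019664e-04  9.64317491e-01] right [-7.10546318e-04  9.99999744e-01  7.97492617e-05]
spray top [786. -16. 180.]
spray base [785.  -8.   0.]
jar [375.   4.  75.]
spool [370. 299.  50.]
red1 [ 556. -315.   95.]
red2 [ 388. -182.   95.]
purple [ 737. -154.   95.]
mug [ 664. -353.   95.]
carton [664. 333.  45.]
[ 439.68268595 -149.81451108  -69.12549368]
```

Request:
move_arm --increments '[[[0.05, -0.017, -0.03, 0.05, 100], [0.11, -0.037, -0.05, 0.1, 100], [0.165, -0.056, -0.05, 0.15, 100], [0.22, -0.075, -0.05, 0.22, 100], [0.275, -0.094, -0.05, 0.22, 100], [0.33, -0.112, -0.05, 0.22, 100], [0.385, -0.131, -0.05, 0.22, 100], [0.44, -0.15, -0.05, 0.22, 100]]]'

```text
time: 1.15
position: [556.4, -159.3, 281.1]
ee_rot: [3.125, 0.32, -0.001]
force: [0.4, -0.8, -0.3]
opening: 85.3
```

Request:
move_arm --increments '[[[0, 0, 0, 0, 100], [0, 0, 0, 0, 60], [0, 0, 0, 0, 60]]]'

```text
time: 1.52
position: [554.5, -161.8, 281.5]
ee_rot: [3.125, 0.317, -0.0]
force: [0.2, -0.4, 0.4]
opening: 52.3
```

```bash
python3 - <<'E'
from h import *
from plant import status
o=status.get_obs();print(o["time"],o["position"],o["joints"],o["opening"],o["ee_rot"],o["force"])
snap("wrist","w1")
E
```

```text
1.525 [ 554.49129917 -161.76776584  281.48238801] [-2.83774848e-01  2.35431509e-01  2.02800763e-01  1.53820108e+00
 -1.71292053e-04  2.65556329e+00] 52.25307987214672 [ 3.12539755e+00  3.17144736e-01 -1.52707860e-04] [ 0.16041448 -0.35023504  0.35270352]
```

View pics/w1.png

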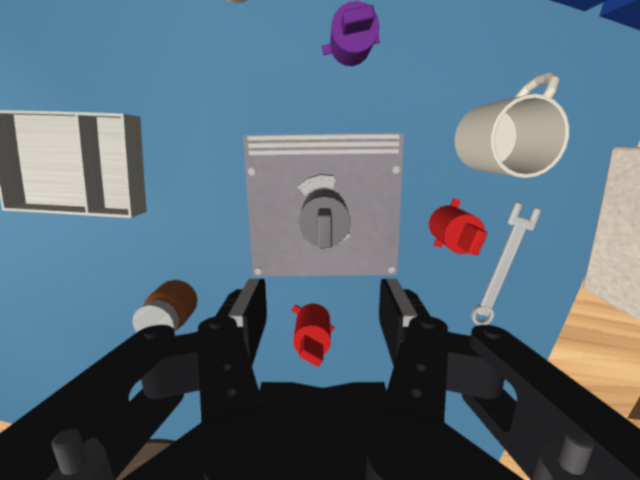

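The wrist view shows the module at (325,205) and the grey cover at (325,218), with its bar nearly along the tool's x. I measure the bar and the module edges.

```bash
python3 - <<'E'
from h import *
p,d,c=load("w1")
a=cv2.resize(p[120:290,235:415],None,fx=4.4,fy=3.5*4.4/3.5*0.8,interpolation=cv2.INTER_CUBIC)
a=cv2.resize(p[175:255,285:365],None,fx=7,fy=7,interpolation=cv2.INTER_CUBIC);cv2.imwrite("pics/cropD.png",a)
a=cv2.resize(p[125:285,240:410],None,fx=3.7,fy=3.7,interpolation=cv2.INTER_CUBIC);cv2.imwrite("pics/cropE.png",a)
P=depthpts(c,d)
m=(P[...,2]>155)&(P[...,2]<172);v,u=np.mgrid[0:480,0:640];m&=(u>285)&(u<365)&(v>175)&(v<255)
r=cv2.minAreaRect(P[m][:,:2].astype(np.float32));print(m.sum(),P[m].mean(0),r)
E
```

```text
496 [ 556.66221428 -162.51179503  162.58943675] ((555.6622314453125, -162.52117919921875), (27.676042556762695, 11.486042976379395), 11.575240135192871)
```

View pics/cropD.png

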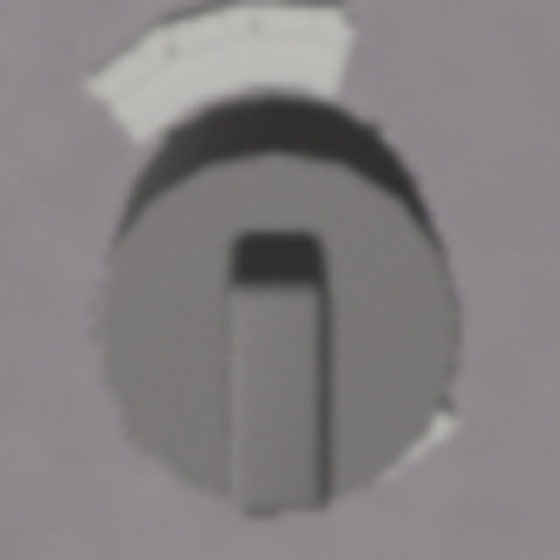

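View pics/cropE.png

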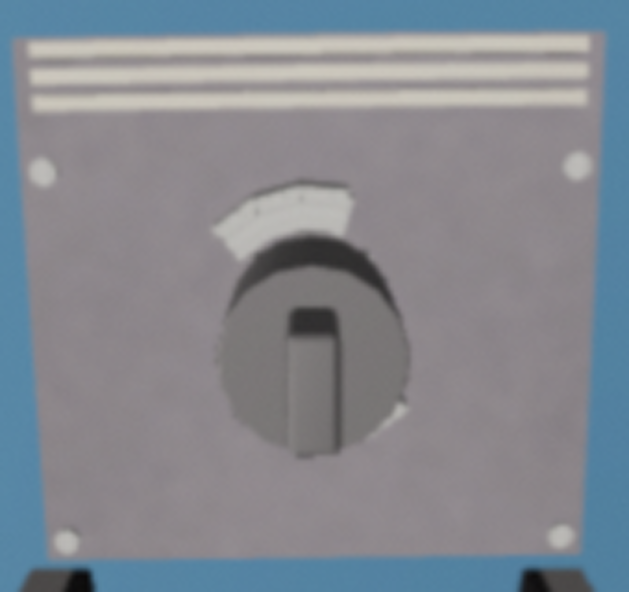

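```bash
python3 - <<'E'
from h import *
p,d,c=load("w1")
b=plane(c,np.array([(231,288),(318,288),(318,508),(234,514)])/7+[285,175],164.5);print('bar',b.round(1),b.mean(0))
U=plane(c,np.array([(12,38),(606,33),(580,552),(49,558)])/3.7+[240,125],60)
print(U.round(1),U.mean(0),[np.linalg.norm(U[i]-U[i-1]).round(1) for i in range(4)])
e=(U[0]+U[1]-U[2]-U[3]);print(np.arctan2(e[1],e[0])); e=(U[0]+U[3]-U[1]-U[2]);print(np.arctan2(-e[0],e[1]))
T=plane(c,[(0,112),(130,111),(132,216),(5,208)],38);print(T.round(0))
E
```

```text
bar [[ 567.2 -155.2  164.5]
 [ 569.2 -164.9  164.5]
 [ 543.6 -170.3  164.5]
 [ 541.  -160.9  164.5]] [ 555.25836749 -162.8252889   164.5       ]
[[ 615.2  -63.8   60. ]
 [ 650.5 -229.4   60. ]
 [ 495.9 -262.6   60. ]
 [ 460.1  -97.6   60. ]] [ 555.40938276 -163.35208778   60.        ] [np.float64(158.8), np.float64(169.4), np.float64(158.1), np.float64(168.8)]
0.21337474175813867
0.21167277919843636
[[590. 229.  38.]
 [617.  71.  38.]
 [497.  61.  38.]
 [474. 226.  38.]]
```

Request:
move_arm --increments '[[[0.001, 0.001, 0.05, -0.007, 40], [0.001, 0.001, 0.095, -0.007, 40], [0.001, 0.001, 0.12, -0.007, 40], [0.001, 0.001, 0.132, -0.007, 40], [0.001, 0.001, 0.14, -0.007, 40], [0.001, 0.001, 0.145, -0.007, 40], [0.001, 0.001, 0.145, -0.007, 40], [0.001, 0.001, 0.145, -0.007, 40]]]' --newtons 60

```text
time: 2.58
position: [556.9, -161.7, 137.0]
ee_rot: [3.124, 0.331, 0.002]
force: [0.2, -0.1, -0.2]
opening: 34.2
```

```bash
python3 - <<'E'
from h import *
from plant import status
snap("wrist","w2");snap("side","s2")
p=cv2.imread("pics/s2.png");cv2.imwrite("pics/cropF.png",cv2.resize(p[200:330,235:385],None,fx=5,fy=4.6,interpolation=cv2.INTER_CUBIC))
o=status.get_obs();print(o["time"],o["position"],o["opening"],o["force"],o["joints"])
E
```

```text
2.675 [ 556.77070267 -161.68133887  136.85047883] 34.13899822537503 [-0.91466238 -0.48940835 -0.41403333] [-2.82620449e-01  2.43090367e-01 -1.04299383e-01  1.22252963e+00
  4.25607116e-06  2.64805487e+00]
```

View pics/w2.png

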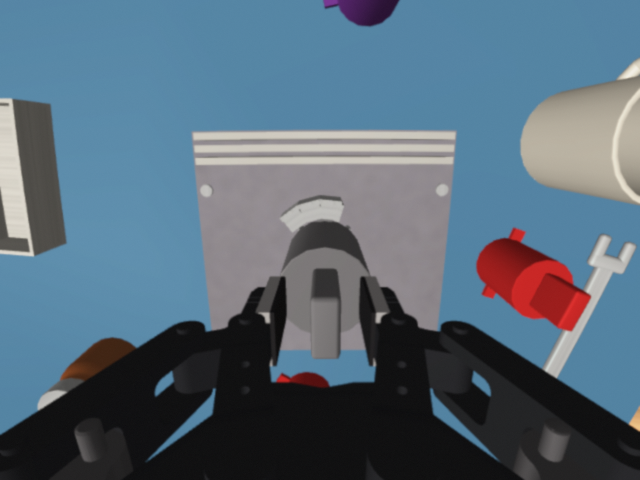

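View pics/cropF.png

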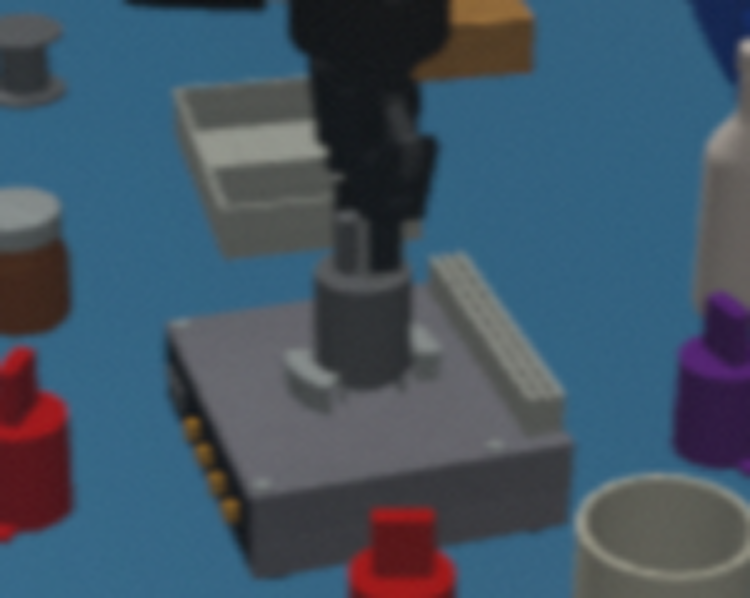

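The wrist view shows the bar at (326,310), standing between the open fingers. I correct by 1 mm or so, then close.

Request:
move_arm --increments '[[[-0.0015, 0.001, 0, 0, 40], [-0.0015, 0.001, 0, 0, 0], [-0.0015, 0.001, 0, 0, 0], [-0.0015, 0.001, 0, 0, 0], [-0.0015, 0.001, 0, 0, 0], [-0.0015, 0.001, 0, 0, 0]]]' --newtons 70

```text
time: 3.42
position: [555.3, -163.1, 136.5]
ee_rot: [3.124, 0.33, 0.0]
force: [-1.2, -0.8, 4.4]
opening: 10.7
```

Request:
move_arm --increments '[[[0, 0, 0.002, 0, 0], [0, 0, 0.004, 0, 0], [0, 0, 0.005, 0, 0], [0, 0, 0.005, 0, 0]]]'

```text
time: 3.92
position: [555.4, -163.0, 131.7]
ee_rot: [3.124, 0.33, 0.001]
force: [-0.5, -0.6, 6.3]
opening: 11.1
```

Request:
move_arm --increments '[[[0, 0, 0.0005, 0, 0], [0, 0, 0.0005, -0.1, 0], [0, 0, 0.0005, -0.25, 0], [0, 0, 0.0005, -0.4, 0], [0, 0, 0.0005, -0.4, 0]]]'

```text
time: 4.55
position: [556.0, -162.9, 131.6]
ee_rot: [2.995, 0.947, 0.003]
force: [-1.2, -0.1, 6.7]
opening: 10.8
```

Request:
move_arm --increments '[[[-0.0005, 0, 0, -0.16, 0], [-0.0005, 0, 0, -0.32, 0], [-0.0005, 0, 0, -0.48, 0], [-0.0005, 0, 0, -0.64, 0], [-0.0005, 0, 0, -0.8, 0], [-0.0005, 0, 0, -0.96, 0], [-0.0005, 0, 0, -1.12, 0], [-0.0005, 0, 0, -1.2, 0]]]'

```text
time: 5.55
position: [555.5, -163.2, 131.5]
ee_rot: [1.935, 2.473, 0.002]
force: [-0.5, 1.0, 6.2]
opening: 11.2
```

```bash
python3 - <<'E'
from h import *
from plant import status
o=status.get_obs();print(o["time"],o["position"],o["opening"],o["force"],o["wrist_torque"],o["ee_rot"])
snap("wrist","w3");snap("side","s3")
p=cv2.imread("pics/s3.png");cv2.imwrite("pics/cropG.png",cv2.resize(p[200:330,235:385],None,fx=5,fy=4.6,interpolation=cv2.INTER_CUBIC))
E
```

```text
5.55 [ 555.53807555 -163.20940246  131.54878795] 11.151930184566524 [-0.48473257  0.9697201   6.20466716] [ 0.00567565  0.0406702  -0.06129454] [1.93451106e+00 2.47324890e+00 1.84700487e-03]
```

View pics/cropG.png

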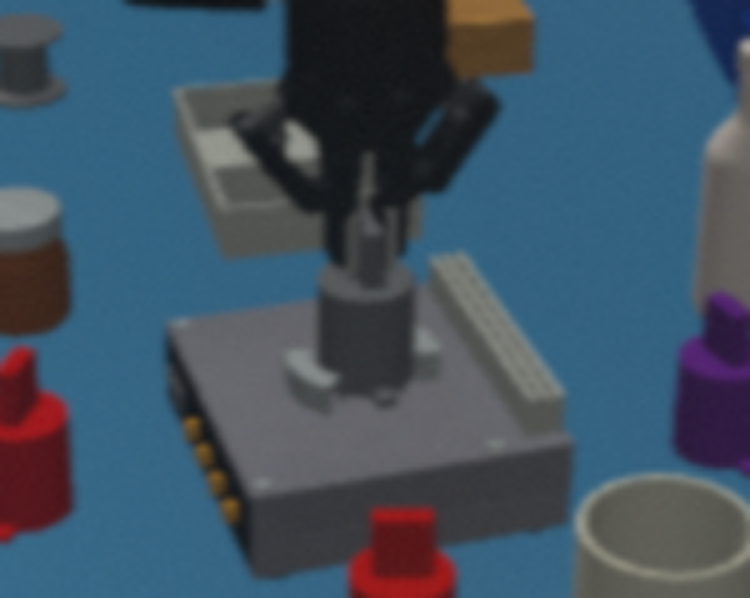

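View pics/w3.png

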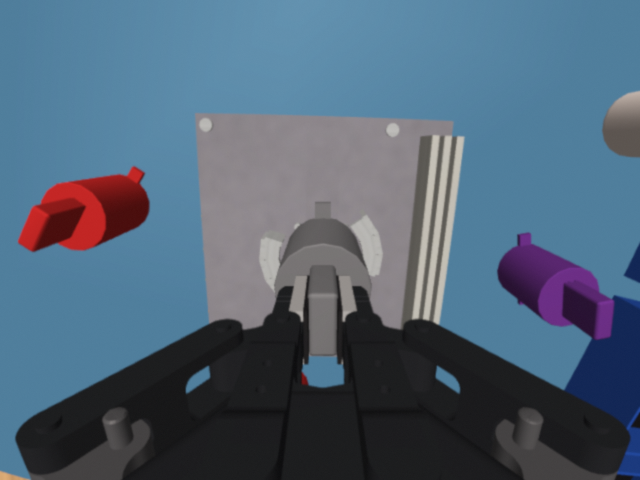

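The lug at (323,210) in the wrist view is now between the keepers and clear of both. I lift straight up.

Request:
move_arm --increments '[[[0, 0, -0.006, 0, 0], [0, 0, -0.015, 0, 0], [0, 0, -0.03, 0, 0], [0, 0, -0.05, 0, 0], [0, 0, -0.08, 0, 0], [0, 0, -0.115, 0, 0], [0, 0, -0.15, 0, 0], [0, 0, -0.15, 0, 0]]]'

```text
time: 6.65
position: [555.8, -163.5, 284.2]
ee_rot: [1.937, 2.468, 0.003]
force: [0.2, 0.2, -1.8]
opening: 10.5
```

```bash
python3 - <<'E'
from h import *
from plant import status
o=status.get_obs();print(o["time"],o["position"],o["opening"],o["force"],o["joints"])
snap("side","s4");p=cv2.imread("pics/s4.png");cv2.imwrite("pics/cropH.png",cv2.resize(p[150:330,225:395],None,fx=4,fy=3.3,interpolation=cv2.INTER_CUBIC))
snap("scene","c4");p=cv2.imread("pics/c4.png");cv2.imwrite("pics/cropI.png",cv2.resize(p[150:290,230:370],None,fx=4,fy=4,interpolation=cv2.INTER_CUBIC))
R=cv2.Rodrigues(o["ee_rot"])[0]
print(R.T@(np.array([538.2,183.4,o["position"][2]])-o["position"]))
E
```

```text
6.65 [ 555.8128031  -163.47736571  284.1943485 ] 10.465674053206 [ 0.23444725  0.15840721 -1.80920856] [-2.86124850e-01  2.35098774e-01  2.08343331e-01  1.53886557e+00
  1.34146351e-04  1.04470525e+00]
[341.12326867  65.33552319  -0.55014087]
```

View pics/cropH.png

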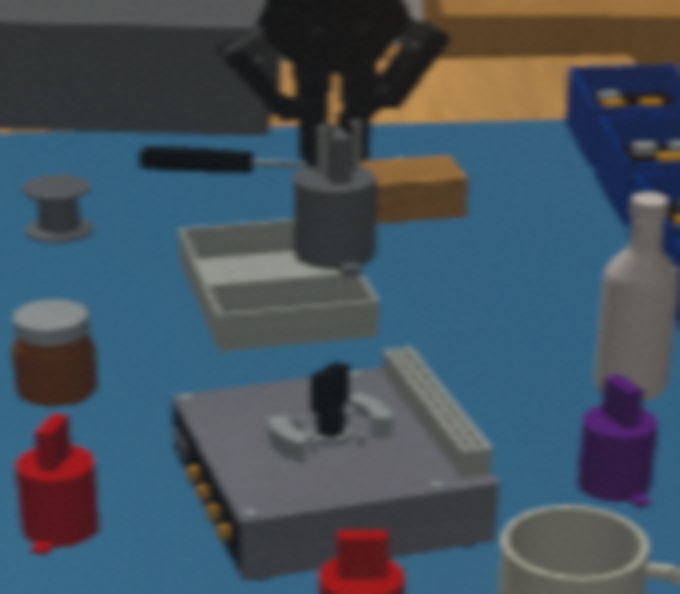

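View pics/cropI.png

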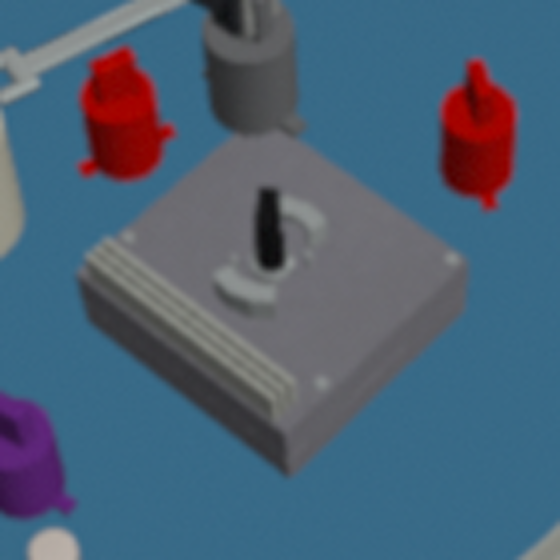

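The cover is off: it hangs in the gripper, the black carrier stays in its socket and the module is unmoved. Now to the tray.

Request:
move_arm --increments '[[[0.045, 0.008, 0, 0, 0], [0.09, 0.017, 0, 0, 0], [0.14, 0.027, 0, 0, 0], [0.19, 0.036, 0, 0, 0], [0.24, 0.046, 0, 0, 0], [0.29, 0.055, 0, 0, 0], [0.341, 0.065, 0, 0, 0], [0.341, 0.065, 0, 0, 0]]]'

```text
time: 7.75
position: [535.8, 186.4, 278.7]
ee_rot: [-1.932, -2.474, 0.004]
force: [0.1, -0.7, -0.8]
opening: 11.2
```

Request:
move_arm --increments '[[[0, 0, 0.04, 0, 0], [0, 0, 0.08, 0, 0], [0, 0, 0.12, 0, 0], [0, 0, 0.14, 0, 0], [0, 0, 0.14, 0, 0]]]'

```text
time: 8.38
position: [535.1, 181.9, 138.1]
ee_rot: [-1.939, -2.468, 0.007]
force: [-0.3, -0.3, 0.1]
opening: 10.9
```

```bash
python3 - <<'E'
from h import *
from plant import status
o=status.get_obs();print(o["time"],o["position"],o["opening"],o["force"],o["ee_rot"])
snap("scene","c5");p=cv2.imread("pics/c5.png");cv2.imwrite("pics/cropJ.png",cv2.resize(p[200:380,310:470],None,fx=3.3,fy=3.3,interpolation=cv2.INTER_CUBIC))
snap("wrist","w5")
E
```

```text
8.375 [535.14385957 181.89971837 138.14349358] 10.89576380226689 [-0.2516925  -0.32681959  0.13920202] [-1.9390843  -2.4681936   0.00734993]
```

View pics/cropJ.png

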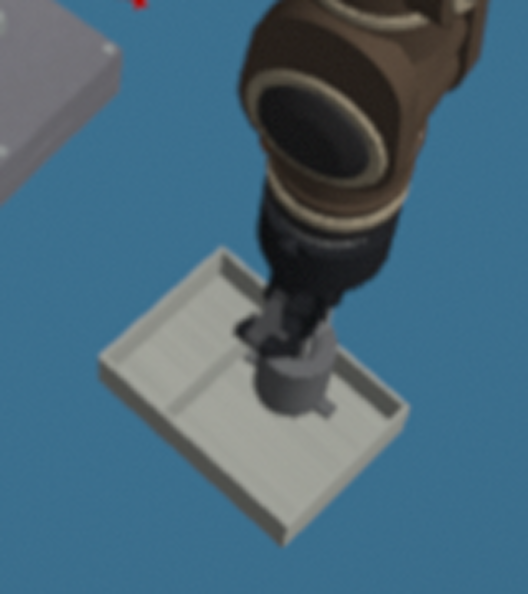

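View pics/w5.png

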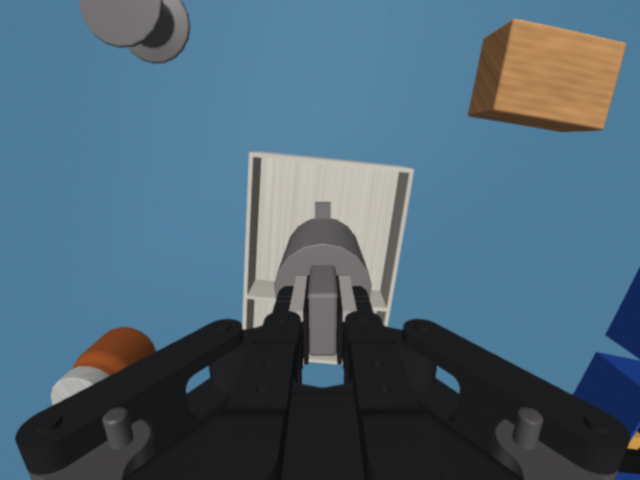

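The cover hangs over the wide bay, with the far wall of the tray at (249,152)–(413,168). I check the tray pose from this view.

```bash
python3 - <<'E'
from h import *
p,d,c=load("w5")
print(plane(c,[(249,153),(413,168),(250,290),(383,302)],38).round(1))
E
```

```text
[[470.9 230.8  38. ]
 [588.2 248.5  38. ]
 [490.8 126.2  38. ]
 [597.1 141.3  38. ]]
```

Request:
move_arm --increments '[[[0.003, 0.003, 0.03, 0, 0], [0.003, 0.003, 0.05, 0, 0], [0.003, 0.003, 0.06, 0, 0], [0.003, 0.003, 0.064, 0, 0], [0.003, 0.003, 0.066, 0, 0], [0.003, 0.003, 0.067, 0, 0], [0.003, 0.003, 0.067, 0, 0]]]'

```text
time: 9.35
position: [539.3, 187.2, 74.3]
ee_rot: [1.939, 2.471, 0.001]
force: [-0.3, -0.3, 0.4]
opening: 10.7
```

Request:
move_arm --increments '[[[0, 0, 0.0, 0, 0], [0, 0, 0.001, 0, 0], [0, 0, 0.002, 0, 0]]]'

```text
time: 9.72
position: [539.1, 187.1, 71.7]
ee_rot: [1.94, 2.471, 0.0]
force: [0.3, 0.3, -1.5]
opening: 10.8
```

Request:
move_arm --increments '[[[0, 0, 0.001, 0, 0], [0, 0, 0.002, 0, 0], [0, 0, 0.002, 0, 0]]]'

```text
time: 10.1
position: [539.2, 187.1, 71.1]
ee_rot: [1.939, 2.471, 0.001]
force: [-3.5, -1.4, 8.6]
opening: 10.7
```

Contact with the tray floor shows as 8.6 N. I let go and rise.

Request:
move_arm --increments '[[[0, 0, -0.001, 0, 40], [0, 0, -0.001, 0, 40], [0, 0, -0.001, 0, 40], [0, 0, -0.03, 0, 40], [0, 0, -0.08, 0, 40], [0, 0, -0.13, 0, 40], [0, 0, -0.18, 0, 60], [0, 0, -0.18, 0, 60]]]'

```text
time: 11.1
position: [540.8, 187.6, 254.2]
ee_rot: [1.937, 2.468, 0.01]
force: [1.0, 0.7, -0.9]
opening: 51.0
```

```bash
python3 - <<'E'
from h import *
from plant import status
o=status.get_obs();print(o["time"],o["position"],o["opening"],o["force"],o["joints"])
snap("wrist","w6")
R=cv2.Rodrigues(o["ee_rot"])[0]
print(R.T@(np.array([555.4,-163,o["position"][2]])-o["position"]))
# carrier bar angle from scene depth c4
p,d,c=load("c4");h=cv2.cvtColor(p,cv2.COLOR_BGR2HSV)
v,u=np.mgrid[0:480,0:640];m=(p.max(2)<60)&(u>285)&(u<312)&(v>190)&(v<222)
print(m.sum());P=depthpts(c,d);q=P[m&(P[...,2]>112)&(P[...,2]<128)];print(q.round(0)[::3],cv2.minAreaRect(q[:,:2].astype(np.float32)))
E
```

```text
11.1 [540.76732001 187.63403949 254.21925872] 50.97216245702715 [ 0.98021626  0.73320376 -0.88099563] [ 3.34003112e-01  2.12539285e-01  1.14110163e-01  1.46483956e+00
 -4.56454176e-05  1.66478234e+00]
[-344.06096738  -69.13638237   -0.74587492]
110
[[ 547. -175.  116.]
 [ 550. -172.  118.]
 [ 554. -170.  120.]
 [ 555. -168.  119.]
 [ 549. -165.  117.]
 [ 552. -165.  116.]
 [ 559. -162.  120.]
 [ 553. -159.  119.]
 [ 557. -161.  117.]
 [ 564. -158.  121.]
 [ 558. -155.  121.]
 [ 563. -156.  120.]
 [ 557. -153.  118.]
 [ 565. -150.  124.]
 [ 566. -156.  114.]
 [ 561. -151.  115.]
 [ 565. -150.  117.]] ((556.05712890625, -162.3976287841797), (31.535789489746094, 9.339720726013184), 54.09114456176758)
```

View pics/w6.png

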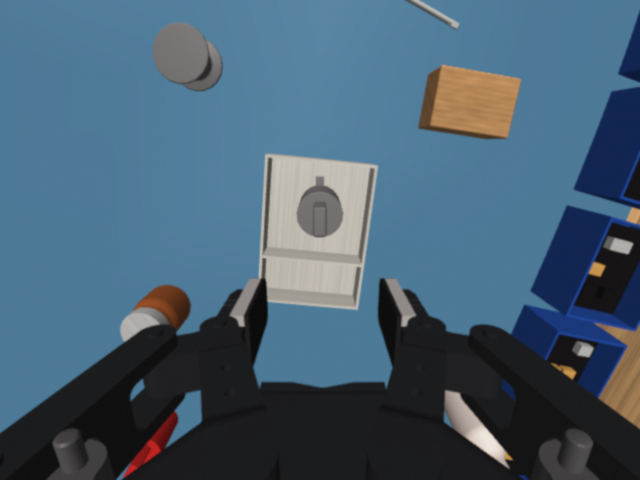

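The cover stands alone in the wide bay at (320,210). I go back above the carrier. Its bar is at roughly 0.92 rad in the world frame, so I turn the tool to match.

Request:
move_arm --increments '[[[-0.045, -0.009, 0, 0.1, 60], [-0.095, -0.019, 0, 0.22, 60], [-0.145, -0.029, 0, 0.34, 60], [-0.195, -0.039, 0, 0.46, 60], [-0.245, -0.049, 0, 0.6, 60], [-0.295, -0.059, 0, 0.75, 60], [-0.344, -0.069, 0, 0.9, 60], [-0.344, -0.069, 0, 0.9, 60]]]'

```text
time: 12.15
position: [553.1, -166.3, 247.3]
ee_rot: [-2.823, -1.374, 0.004]
force: [-0.3, 0.9, -0.8]
opening: 51.2
```

Request:
move_arm --increments '[[[0, 0, 0.03, 0, 50], [0, 0, 0.05, 0, 50], [0, 0, 0.05, 0, 50], [0, 0, 0.05, 0, 50]]]'

```text
time: 12.65
position: [553.8, -162.9, 200.0]
ee_rot: [-2.82, -1.383, 0.0]
force: [-0.7, 0.7, 1.1]
opening: 42.5
```

```bash
python3 - <<'E'
from h import *
from plant import status
o=status.get_obs();print(o["time"],o["position"],o["opening"],o["force"],o["joints"])
p,d,c=snap("wrist","w7")
cv2.imwrite("pics/cropK.png",cv2.resize(p[180:300,260:390],None,fx=5,fy=5,interpolation=cv2.INTER_CUBIC))
rv=o["ee_rot"];print('yaw',2*np.arctan2(rv[1],rv[0]))
P=depthpts(c,d);v,u=np.mgrid[0:480,0:640]
m=(p.max(2)<70)&(u>280)&(u<370)&(v>180)&(v<300)&(P[...,2]>116)&(P[...,2]<126)
print(m.sum(),cv2.minAreaRect(P[m][:,:2].astype(np.float32)),u[m].min(),u[m].max(),v[m].min(),v[m].max())
E
```

```text
12.65 [ 553.84930432 -162.85483397  200.0299157 ] 42.546438742231395 [-0.7421714   0.68151951  1.10542807] [-2.86050838e-01  2.26691572e-01  1.35591068e-02  1.35787455e+00
  1.35242822e-04  1.94363285e+00]
yaw -5.3712763601611115
605 ((555.3422241210938, -162.37435913085938), (27.401016235351562, 11.879253387451172), 47.91142272949219) 315 333 224 262
```

View pics/w7.png

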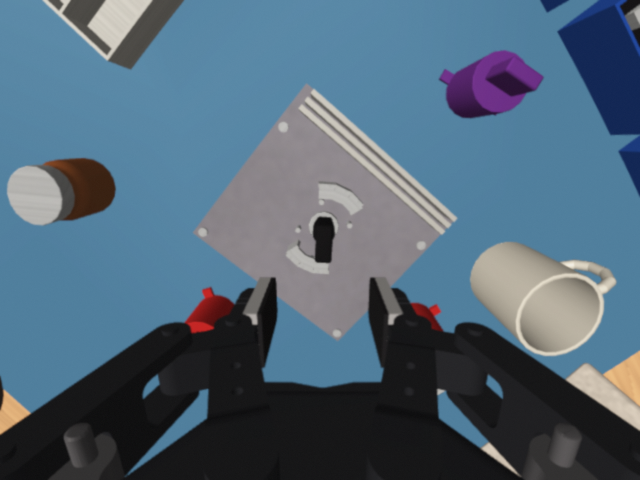

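View pics/cropK.png

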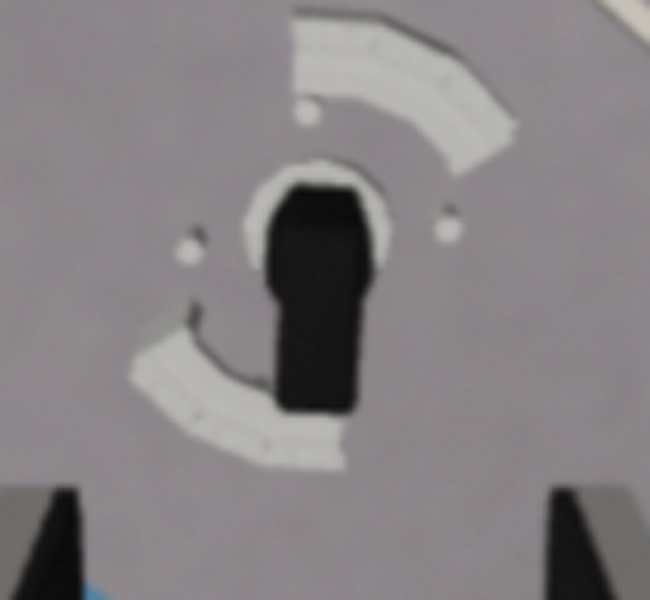

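The black bar at (323,245) lies along the tool's x, with the collar below it at (323,225). I descend around it with half-open fingers.

Request:
move_arm --increments '[[[0.001, 0.001, 0.04, 0, 45], [0.001, 0.001, 0.075, 0, 45], [0.001, 0.001, 0.095, 0, 45], [0.001, 0.001, 0.106, 0, 45], [0.001, 0.001, 0.112, 0, 45], [0.001, 0.001, 0.114, 0, 45], [0.001, 0.001, 0.114, 0, 45]]]'

```text
time: 13.58
position: [555.6, -163.4, 86.5]
ee_rot: [2.821, 1.381, 0.001]
force: [0.9, 0.7, 0.7]
opening: 38.1
```

```bash
python3 - <<'E'
from h import *
from plant import status
o=status.get_obs();print(o["time"],o["position"],o["opening"],o["force"],o["joints"])
p,d,c=snap("wrist","w8")
E
```

```text
13.575 [ 555.63439756 -163.40535323   86.52044859] 38.095249049537905 [0.90018812 0.68389822 0.66679315] [-2.86034790e-01  2.63026750e-01 -1.91145864e-01  1.11550324e+00
  2.10251378e-05  1.94478755e+00]
```

View pics/w8.png

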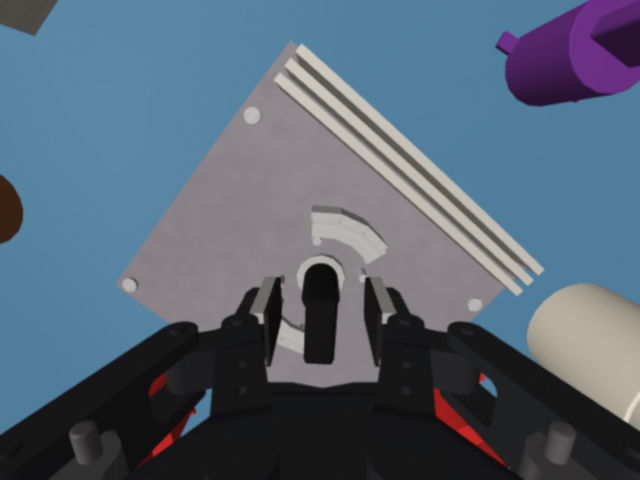

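The bar is centred between the pads at (321,320). I close.

Request:
move_arm --increments '[[[0, 0, 0, 0, 0], [0, 0, 0, 0, 0], [0, 0, 0, 0, 0], [0, 0, 0, 0, 0], [0, 0, 0, 0, 0]]]' --newtons 100

```text
time: 14.25
position: [556.0, -162.5, 87.6]
ee_rot: [-2.821, -1.383, -0.005]
force: [-2.3, 3.6, 10.4]
opening: 10.7
```

Request:
move_arm --increments '[[[0, 0, 0, -0.1, 0], [0, 0, -0.0003, -0.25, 0], [0, 0, -0.0006, -0.4, 0], [0, 0, -0.0008, -0.55, 0], [0, 0, -0.001, -0.7, 0]]]'

```text
time: 14.88
position: [554.7, -162.3, 87.7]
ee_rot: [-2.17, -2.27, -0.002]
force: [-4.9, 1.8, 5.8]
opening: 11.0
```

```bash
python3 - <<'E'
from plant import status
o=status.get_obs();print(o["time"],o["position"],o["opening"],o["force"],o["wrist_torque"],o["ee_rot"])
E
```

```text
14.875 [ 554.67553809 -162.26550188   87.67138097] 11.03520824048086 [-4.94522496  1.84452598  5.83864058] [ 1.13035422  1.01976104 -0.09442223] [-2.16955212e+00 -2.27002194e+00 -2.00754309e-03]
```

Request:
move_arm --increments '[[[0, 0, -0.0002, 0.15, 0], [0, 0, -0.0005, 0.33, 0], [0, 0, -0.0008, 0.51, 0], [0, 0, -0.0011, 0.69, 0], [0, 0, -0.0014, 0.87, 0], [0, 0, -0.0017, 1.05, 0], [0, 0, -0.002, 1.23, 0], [0, 0, -0.0022, 1.4, 0]]]'

```text
time: 15.88
position: [555.7, -162.9, 88.3]
ee_rot: [-3.124, -0.322, -0.001]
force: [3.4, -0.3, -7.3]
opening: 10.8
```

```bash
python3 - <<'E'
from h import *
from plant import status
o=status.get_obs();print(o["time"],o["position"],o["opening"],o["force"],o["wrist_torque"],o["ee_rot"])
snap("wrist","w9")
E
```

```text
15.875 [ 555.72862121 -162.88860497   88.34424776] 10.77252190520024 [ 3.40121379 -0.30012946 -7.31324947] [-0.06443494 -1.26818115 -0.05251695] [-3.12411604e+00 -3.22191384e-01 -9.06326471e-04]
```

View pics/w9.png

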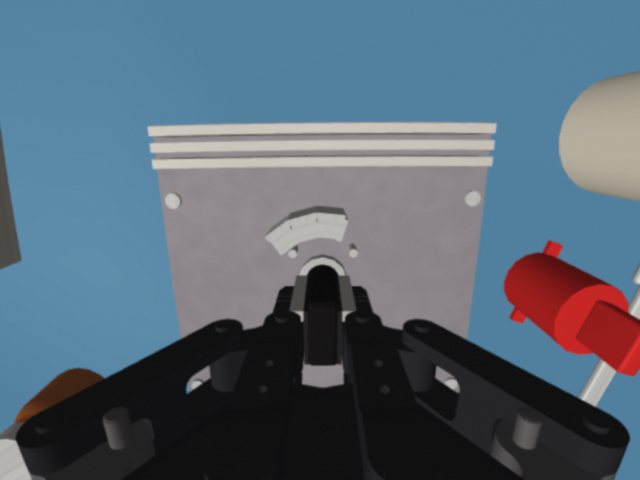

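Request:
move_arm --increments '[[[0, 0, -0.0002, -0.15, 0], [0, 0, -0.0005, -0.33, 0], [0, 0, -0.0008, -0.51, 0], [0, 0, -0.0011, -0.69, 0], [0, 0, -0.0014, -0.87, 0], [0, 0, -0.0017, -1.05, 0], [0, 0, -0.002, -1.23, 0], [0, 0, -0.0022, -1.4, 0]]]'

```text
time: 16.92
position: [554.2, -161.9, 89.6]
ee_rot: [-2.164, -2.272, -0.001]
force: [1.2, 2.8, -7.7]
opening: 10.8
```

```bash
python3 - <<'E'
from h import *
from plant import status
o=status.get_obs();print(o["time"],o["position"],o["opening"],o["force"],o["wrist_torque"],o["ee_rot"])
p,d,c=snap("side","s9");cv2.imwrite("pics/cropL.png",cv2.resize(p[200:330,235:385],None,fx=5,fy=4.6,interpolation=cv2.INTER_CUBIC))
E
```

```text
16.925 [ 554.23442224 -161.9300927    89.6096865 ] 10.788574870157454 [ 1.20909186  2.75011039 -7.73088136] [ 1.03870579 -0.14971444 -0.14041684] [-2.16371716e+00 -2.27186129e+00 -7.42659044e-04]
```

View pics/cropL.png

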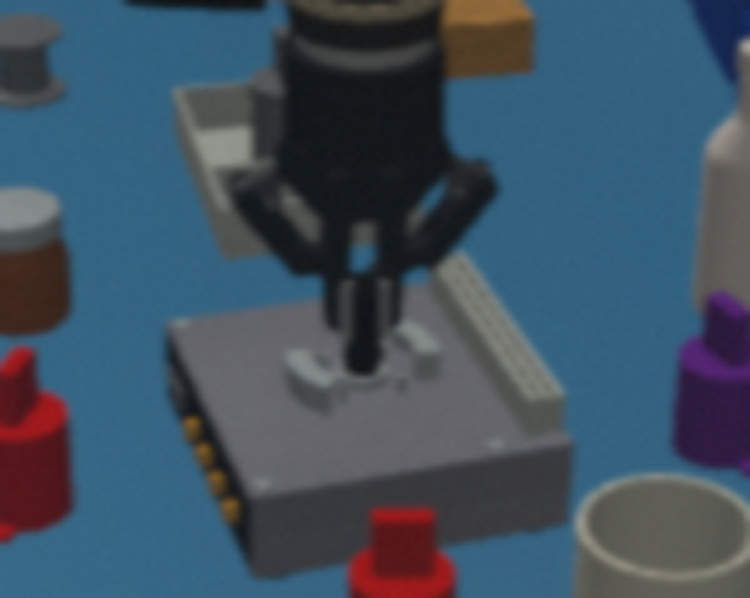

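The module sits flat and the carrier rises with each sweep. I continue.

Request:
move_arm --increments '[[[0, 0, -0.0002, 0.15, 0], [0, 0, -0.0005, 0.33, 0], [0, 0, -0.0008, 0.51, 0], [0, 0, -0.0011, 0.69, 0], [0, 0, -0.0014, 0.87, 0], [0, 0, -0.0017, 1.05, 0], [0, 0, -0.002, 1.23, 0], [0, 0, -0.0023, 1.4, 0]]]'

```text
time: 17.98
position: [555.5, -163.3, 92.1]
ee_rot: [-3.125, -0.321, 0.001]
force: [4.5, -0.3, -12.7]
opening: 10.6
```

Request:
move_arm --increments '[[[0, 0, -0.0002, -0.15, 0], [0, 0, -0.0005, -0.33, 0], [0, 0, -0.0008, -0.51, 0], [0, 0, -0.0011, -0.69, 0], [0, 0, -0.0014, -0.87, 0], [0, 0, -0.0017, -1.05, 0], [0, 0, -0.002, -1.23, 0], [0, 0, -0.0023, -1.4, 0]]]'

```text
time: 18.98
position: [554.2, -162.1, 93.9]
ee_rot: [-2.167, -2.268, 0.0]
force: [1.6, 3.8, -10.9]
opening: 10.4
```

```bash
python3 - <<'E'
from h import *
from plant import status
o=status.get_obs();print(o["time"],o["position"],o["opening"],o["force"],o["wrist_torque"],o["ee_rot"])
p,d,c=snap("side","s10");cv2.imwrite("pics/cropM.png",cv2.resize(p[200:330,235:385],None,fx=5,fy=4.6,interpolation=cv2.INTER_CUBIC))
E
```

```text
18.975 [ 554.16414555 -162.07674024   93.93297538] 10.405227098769885 [  1.63913691   3.7624212  -10.87809259] [ 0.75029269 -0.24506188 -0.06637746] [-2.16734492e+00 -2.26838645e+00  3.31675496e-05]
```

View pics/cropM.png

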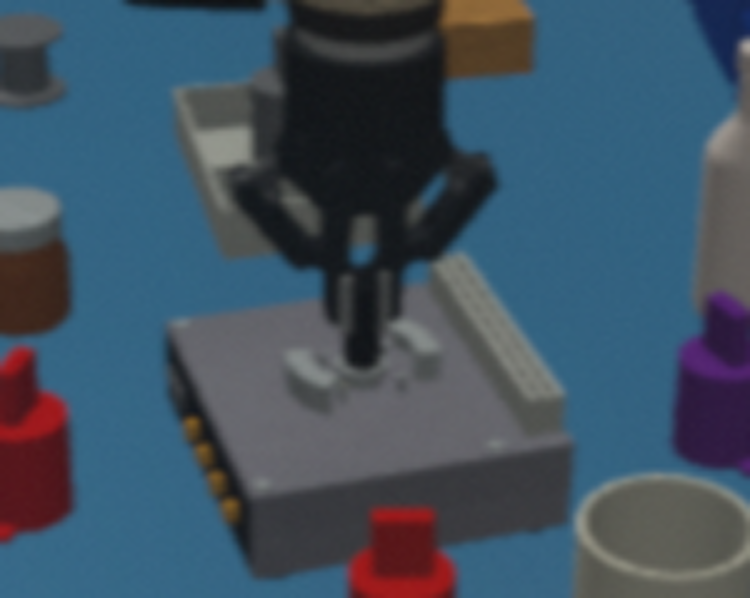

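The collar is clearly up and the module is still in place. Four more sweeps follow.

Request:
move_arm --increments '[[[0, 0, -0.0002, 0.15, 0], [0, 0, -0.0005, 0.33, 0], [0, 0, -0.0008, 0.51, 0], [0, 0, -0.0011, 0.69, 0], [0, 0, -0.0014, 0.87, 0], [0, 0, -0.0017, 1.05, 0], [0, 0, -0.002, 1.23, 0], [0, 0, -0.0023, 1.4, 0]]]'

```text
time: 20.02
position: [555.5, -163.4, 96.9]
ee_rot: [3.126, 0.317, -0.001]
force: [3.4, -1.4, -12.8]
opening: 10.5
```

Request:
move_arm --increments '[[[0, 0, -0.0002, -0.15, 0], [0, 0, -0.0005, -0.33, 0], [0, 0, -0.0008, -0.51, 0], [0, 0, -0.0011, -0.69, 0], [0, 0, -0.0014, -0.87, 0], [0, 0, -0.0017, -1.05, 0], [0, 0, -0.002, -1.23, 0], [0, 0, -0.0023, -1.4, 0]]]'

```text
time: 21.02
position: [554.2, -162.1, 99.6]
ee_rot: [-2.171, -2.266, -0.001]
force: [-0.7, 5.7, -6.9]
opening: 10.5
```

Request:
move_arm --increments '[[[0, 0, -0.0002, 0.15, 0], [0, 0, -0.0005, 0.33, 0], [0, 0, -0.0008, 0.51, 0], [0, 0, -0.0011, 0.69, 0], [0, 0, -0.0014, 0.87, 0], [0, 0, -0.0017, 1.05, 0], [0, 0, -0.002, 1.23, 0], [0, 0, -0.0023, 1.4, 0]]]'

```text
time: 22.02
position: [555.5, -163.3, 101.4]
ee_rot: [-3.125, -0.317, 0.001]
force: [4.4, 0.8, -13.0]
opening: 10.5
```

Request:
move_arm --increments '[[[0, 0, -0.0002, -0.15, 0], [0, 0, -0.0005, -0.33, 0], [0, 0, -0.0008, -0.51, 0], [0, 0, -0.0011, -0.69, 0], [0, 0, -0.0014, -0.87, 0], [0, 0, -0.0017, -1.05, 0], [0, 0, -0.002, -1.23, 0], [0, 0, -0.0023, -1.4, 0]]]'

```text
time: 23.02
position: [553.9, -162.0, 103.1]
ee_rot: [-2.17, -2.265, 0.0]
force: [0.5, 2.9, -12.2]
opening: 10.8
```

```bash
python3 - <<'E'
from h import *
from plant import status
o=status.get_obs();print(o["time"],o["position"],o["opening"],o["force"],o["wrist_torque"],o["ee_rot"])
p,d,c=snap("side","s11");cv2.imwrite("pics/cropN.png",cv2.resize(p[200:330,235:385],None,fx=5,fy=4.6,interpolation=cv2.INTER_CUBIC))
E
```

```text
23.025 [ 553.94888174 -161.97657856  103.11184868] 10.767881247528603 [  0.47393497   2.85026513 -12.22815748] [ 1.22758441 -0.22456942 -0.10968148] [-2.16995262e+00 -2.26517060e+00  1.96462443e-04]
```

View pics/cropN.png

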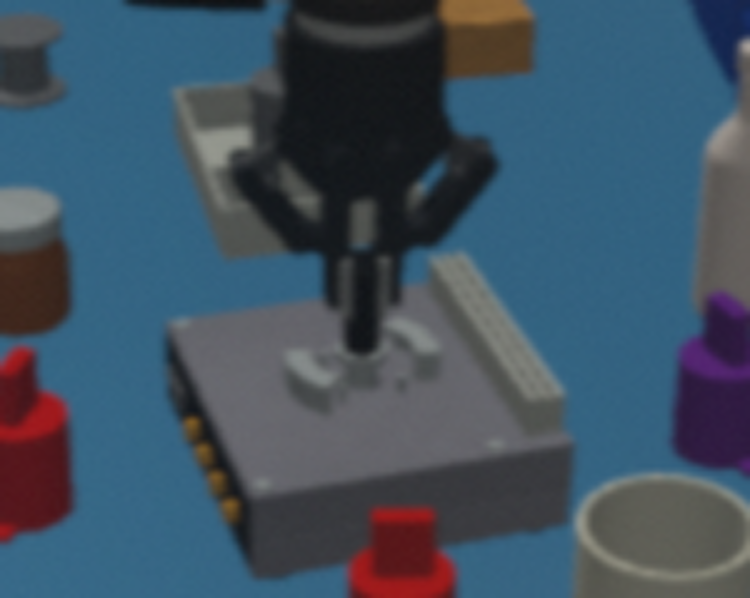

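Request:
move_arm --increments '[[[0, 0, -0.0002, 0.15, 0], [0, 0, -0.0005, 0.33, 0], [0, 0, -0.0008, 0.51, 0], [0, 0, -0.0011, 0.69, 0], [0, 0, -0.0014, 0.87, 0], [0, 0, -0.0017, 1.05, 0], [0, 0, -0.002, 1.23, 0], [0, 0, -0.0023, 1.4, 0]]]'

```text
time: 24.08
position: [555.7, -164.1, 108.4]
ee_rot: [3.124, 0.313, 0.002]
force: [0.1, 0.7, -0.9]
opening: 10.7
```

Request:
move_arm --increments '[[[0, 0, -0.0002, -0.15, 0], [0, 0, -0.0005, -0.33, 0], [0, 0, -0.0008, -0.51, 0], [0, 0, -0.0011, -0.69, 0], [0, 0, -0.0014, -0.87, 0], [0, 0, -0.0017, -1.05, 0], [0, 0, -0.002, -1.23, 0], [0, 0, -0.0023, -1.4, 0]]]'

```text
time: 25.08
position: [555.7, -164.1, 110.7]
ee_rot: [2.175, 2.264, -0.001]
force: [-0.3, -1.0, -1.4]
opening: 10.3
```

The pull has dropped to about 1 N, which is the carrier's own weight, so the grip on the stem has ended. I lift straight up.

Request:
move_arm --increments '[[[0, 0, -0.004, 0, 0], [0, 0, -0.01, 0, 0], [0, 0, -0.02, 0, 0], [0, 0, -0.04, 0, 0], [0, 0, -0.07, 0, 0], [0, 0, -0.1, 0, 0], [0, 0, -0.13, 0, 0], [0, 0, -0.13, 0, 0]]]'

```text
time: 26.08
position: [556.4, -163.7, 242.8]
ee_rot: [2.175, 2.26, 0.004]
force: [-0.0, -0.7, -2.0]
opening: 10.8
```

```bash
python3 - <<'E'
from h import *
from plant import status
o=status.get_obs();print(o["time"],o["position"],o["opening"],o["force"],o["joints"])
p,d,c=snap("side","s12");cv2.imwrite("pics/cropO.png",cv2.resize(p[170:330,235:385],None,fx=4.5,fy=3.7,interpolation=cv2.INTER_CUBIC))
R=cv2.Rodrigues(o["ee_rot"])[0]
print(R.T@(np.array([549.5,103,o["position"][2]])-o["position"]))
E
```

```text
26.075 [ 556.41214925 -163.72518734  242.82460704] 10.76625624460891 [-0.03222307 -0.66398939 -1.97584744] [-2.86078406e-01  2.27749049e-01  1.08275967e-01  1.44584887e+00
 -1.89124754e-04  1.24621721e+00]
[266.79310864   3.36067961  -0.49636897]
```

View pics/cropO.png

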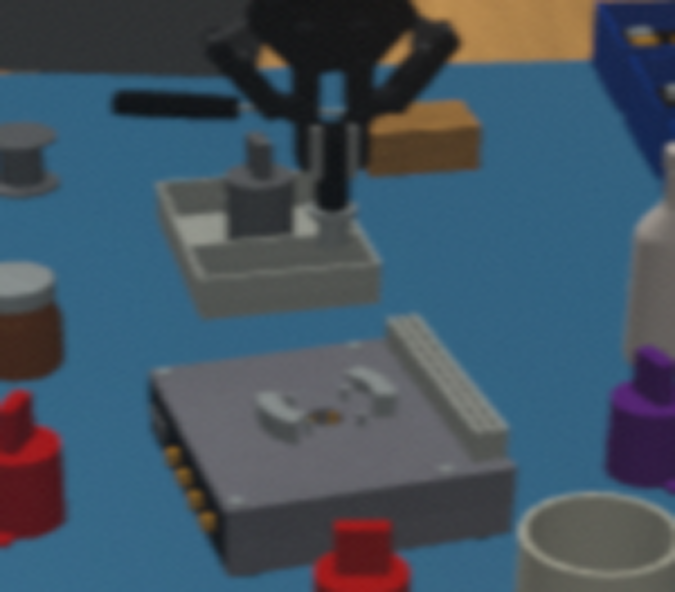

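The carrier is out, the socket hole shows at (322,415) in the crop, and the module sits level. Now to the narrow bay.

Request:
move_arm --increments '[[[0.03, 0, 0, 0, 0], [0.07, 0.001, 0, 0, 0], [0.115, 0.001, 0, 0, 0], [0.16, 0.002, 0, 0, 0], [0.205, 0.003, 0, 0, 0], [0.245, 0.003, 0, 0, 0], [0.267, 0.003, 0, 0, 0], [0.267, 0.003, 0, 0, 0]]]'

```text
time: 27.12
position: [546.9, 104.9, 238.1]
ee_rot: [-2.173, -2.267, 0.003]
force: [-0.8, -0.6, -1.2]
opening: 10.8
```

Request:
move_arm --increments '[[[0, 0, 0.03, 0, 0], [0, 0, 0.07, 0, 0], [0, 0, 0.1, 0, 0], [0, 0, 0.13, 0, 0], [0, 0, 0.13, 0, 0]]]'

```text
time: 27.75
position: [545.3, 102.3, 106.6]
ee_rot: [-2.176, -2.261, 0.008]
force: [-0.0, 0.3, -0.8]
opening: 10.8
```

```bash
python3 - <<'E'
from h import *
from plant import status
o=status.get_obs();print(o["time"],o["position"],o["opening"],o["force"],o["ee_rot"])
snap("scene","c13");p=cv2.imread("pics/c13.png");cv2.imwrite("pics/cropP.png",cv2.resize(p[200:380,310:470],None,fx=3.3,fy=3.3,interpolation=cv2.INTER_CUBIC))
snap("wrist","w13")
E
```

```text
27.75 [545.315615   102.28730785 106.60812839] 10.825048626617935 [-0.00401808  0.29670203 -0.81867571] [-2.17592463 -2.26142634  0.00804691]
```

View pics/cropP.png

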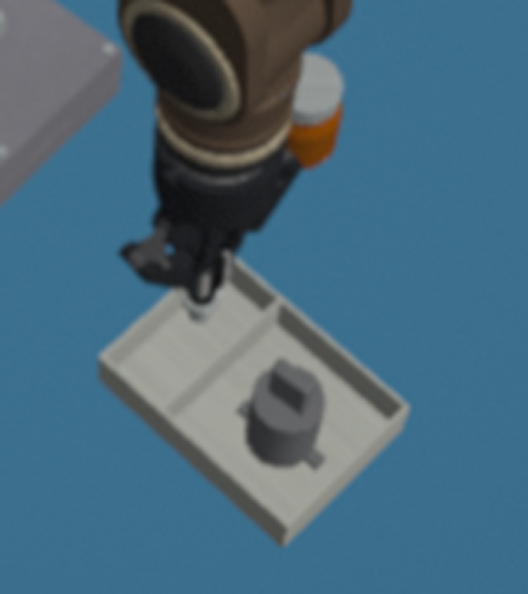

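View pics/w13.png

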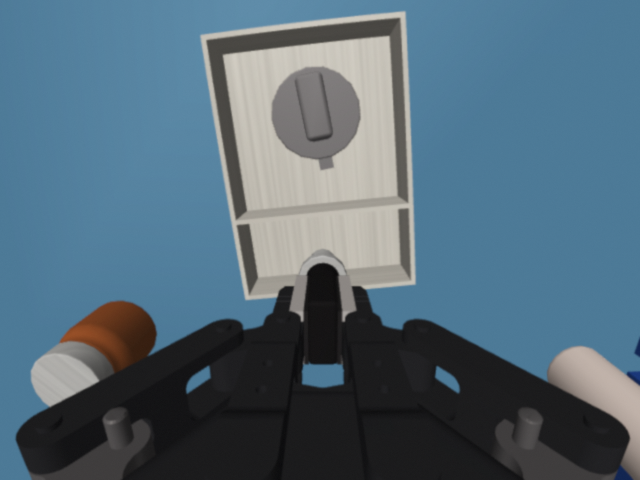

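The cover stands in the wide bay at (316,112) and the carrier hangs over the narrow bay at (322,270). I check the bay position from this view.

```bash
python3 - <<'E'
from h import *
p,d,c=load("w13")
q=plane(c,[(246,298),(414,283),(240,221),(409,205)],38).round(1);print(q,q.mean(0))
E
```

```text
[[494.8  65.1  38. ]
 [611.5  81.   38. ]
 [492.3 120.4  38. ]
 [602.  135.3  38. ]] [550.15 100.45  38.  ]
```

Request:
move_arm --increments '[[[0, 0.003, 0.02, 0, 0], [0, 0.003, 0.035, 0, 0], [0, 0.003, 0.043, 0, 0], [0, 0.003, 0.048, 0, 0], [0, 0.003, 0.05, 0, 0], [0, 0.003, 0.05, 0, 0]]]'

```text
time: 28.6
position: [550.7, 103.8, 59.8]
ee_rot: [2.176, 2.265, 0.0]
force: [0.3, -0.8, -0.3]
opening: 10.5
```

Request:
move_arm --increments '[[[0, 0, 0.001, 0, 0], [0, 0, 0.002, 0, 0], [0, 0, 0.003, 0, 0], [0, 0, 0.003, 0, 0]]]'

```text
time: 29.1
position: [550.5, 103.7, 56.5]
ee_rot: [-2.177, -2.265, 0.0]
force: [0.4, -0.3, -0.3]
opening: 10.4
```

Request:
move_arm --increments '[[[0, 0, 0.001, 0, 0], [0, 0, 0.002, 0, 0], [0, 0, 0.003, 0, 0], [0, 0, 0.003, 0, 0]]]'

```text
time: 29.6
position: [550.6, 103.8, 53.9]
ee_rot: [2.176, 2.265, 0.0]
force: [-2.2, 0.4, 2.9]
opening: 10.4
```

Request:
move_arm --increments '[[[0, 0, 0, 0, 18], [0, 0, 0, 0, 25], [0, 0, 0, 0, 40], [0, 0, 0, 0, 40], [0, 0, -0.02, 0, 40], [0, 0, -0.06, 0, 40], [0, 0, -0.11, 0, 40], [0, 0, -0.16, 0, 40]]]'

```text
time: 30.6
position: [550.2, 103.7, 214.8]
ee_rot: [-2.176, -2.265, 0.001]
force: [0.5, 0.6, 1.1]
opening: 34.3
```

Request:
move_arm --increments '[[[0, 0, -0.02, 0, 40], [0, 0, -0.02, 0, 40]]]'

```text
time: 30.85
position: [551.4, 103.9, 235.1]
ee_rot: [2.175, 2.264, 0.004]
force: [0.6, 0.3, -0.8]
opening: 34.7
```

```bash
python3 - <<'E'
from h import *
from plant import status
o=status.get_obs();print(o["time"],o["position"],o["opening"],o["force"],abs(o["joint_vel"]).max())
p,d,c=snap("wrist","w14");P=depthpts(c,d)
v,u=np.mgrid[0:480,0:640];m=(p.max(2)<60)&(P[...,2]>40)&(P[...,2]<110)&(v<290)
print(m.sum(),P[m].mean(0),P[m].max(0))
p,d,c=snap("scene","c14")
p0=load("scene0")[0]
df=cv2.absdiff(p,p0).max(2);cv2.imwrite("pics/diff.png",(df>40).astype(np.uint8)*255)
p,d,c=snap("side","s14")
E
```

```text
30.85 [551.38479885 103.87420591 235.09334017] 34.66018093331403 [ 0.56589207  0.26846304 -0.79892544] 0.0609331562521531
953 [714.85992272 109.27439237  62.28780568] [909.05310521 294.86274153  86.52169658]
```

View pics/w14.png

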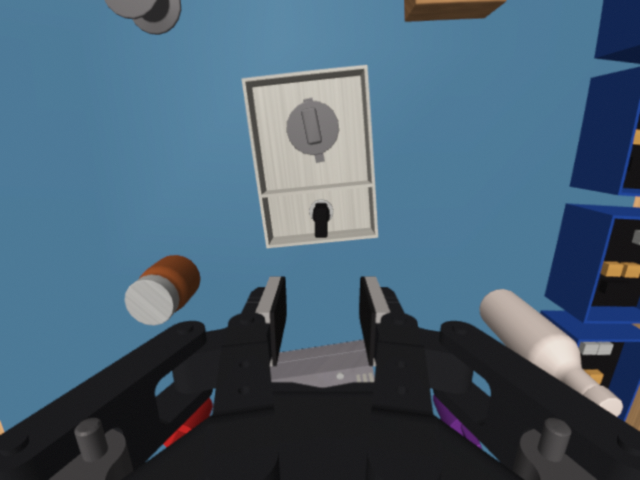

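View pics/s14.png

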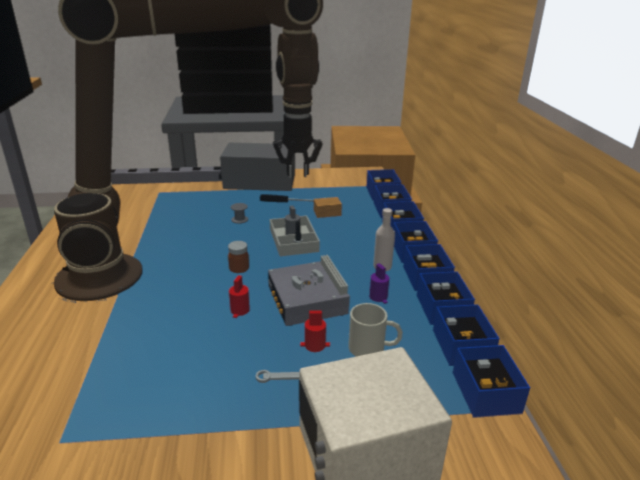

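View pics/diff.png

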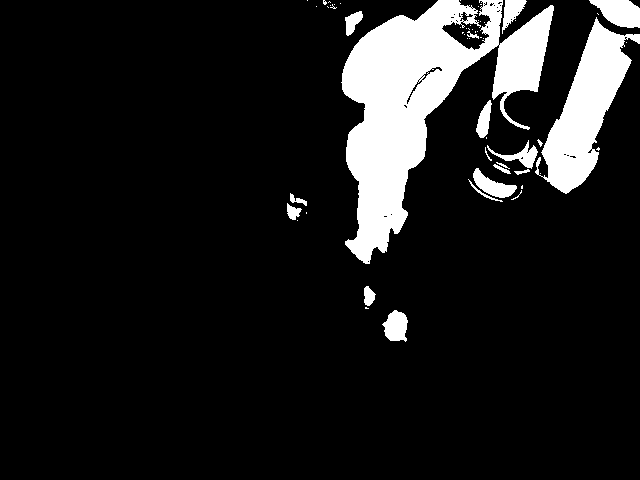

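The carrier stands on its stem in the narrow bay at (321,215), and the cover stands in the wide bay at (313,127). The difference picture shows changes only at the port, the tray and the arm, so nothing else moved. I hand in.

```bash
python3 -c "
from plant import bot
print(bot.close_job())"
```

```text
the job is handed in; nothing more can be done
None
```

The cover is in the tray's wide bay and the fuse carrier is in the narrow bay. I handed the job in after about 31 s of the 72 s; no verdict came back.

- **Cover:** I gripped its bar, pressed it about 5 mm (6 to 7 N read), turned it about 1.6 rad counter-clockwise, lifted it straight up and stood it in the wide bay.
- **Carrier:** I took it out with ten twists, one of 0.7 rad and nine of 1.4 rad, alternating direction and rising up to 2.3 mm in each. The pull read 13 N or less after each sweep and fell to about 1 N, its own weight, once the stem was free. It stands on its stem in the narrow bay.
- **Last checks:** The final wrist and side pictures show both parts upright in their own bays, and the gripper open and clear at 235 mm height. Comparing the scene picture with the one from the start shows changes only at the port, in the tray and where the arm stands. The module and the bystanders in view therefore look unmoved.
- **Disagreements:** Depth and picture readings of the carrier bar's angle differed by about 0.07 rad, and the first scene-view size of the module came out about 5 mm short because the fins hid a corner. The wrist view gave the right size, within 2 mm. Neither affected the work. My last attempt to measure the carrier's position from depth also picked up other dark objects, so the picture is what confirms it.

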